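# Lay up a single-lap test joint in its bonding jig

### The arm

A 6-joint arm with a two-finger parallel gripper is mounted at the origin on a cart in front of the work surface, level with it; the furniture and walls round the work are solid. World frame = base frame: x ahead of the robot, y to its left, z up, the work surface at z = 0. Lengths are in mm, angles in degrees, forces in N, time in s.
With the tool pointing down it reaches from about 300 to 875 mm from the base axis. Payload 4.2 kg.
Tool frame: the origin (TCP) lies midway between the tips of the shut fingers; the grasp point (between the pads) lies 19 mm behind it (grip_point_offset is the distance from the TCP to the grasp point, in mm); y points along the fingers, x is the direction in which the jaws open and shut, and the axes are right-handed (so a half turn about y gives the same grasp; the last joint's range is limited). The gripper opens to 85 mm and grips with 20 to 120 N. Pads are 22 mm wide; open, the fingers measure 114 mm over their backs; the gripper's body (76 mm by 85 mm) begins 54 mm behind the grasp point. The pads swing forward as they close: fully open they stand 13 mm farther back than shut.
Start: joints at [69.614, 18.312, 89.639, -0, 72.044, -1.146], TCP at [189.479, 542.899, 231.338] pointing down, gripper open.
Joint ranges: [-177.97, 177.97], [-48.28, 115.42], [12.27, 149.76], [-77.06, 257.06], [2.81, 150.46], [-146.56, 146.56]. Speed limits (degrees/s): [147.25, 147.25, 180, 180, 180, 180].

### API

Orientations are given as [roll, pitch, yaw] about the fixed x, y, z axes, in that order (R = Rz(yaw) Ry(pitch) Rx(roll)).
In Python, from bench import read_state, snapshot, job_done, grip_point_offset gives the robot as it stands. The module is installed in compiled form; this text tells all that it offers.
- The arm moves only by the shell command python3 -m creep 'ROWS' [OPENING] [FORCE]. ROWS is JSON, a list that holds one entry, the list of rows, each a list of 4 numbers: the shift along the tool's x, y, z in m, then the turn about the tool's y in degrees. In form: [[[x, y, z, spin], ...]]. A call has 1 to 12 rows; each row shifts and turns the commanded pose from where the row before left it, along the tool's axes as they then stand; what a row does not reach is not made up. A row lasts 1/8 s, in which the tool goes at most 62.5 mm and 10.7 degrees, less where a joint would pass 70% of its speed; a pose out of reach is approached as far as the arm can. A call with a gripper value outside its range is refused whole. OPENING is the closure, from -1 (fully open) to 1 (shut), set as the call begins (- or left out, the last holds). The fingers move at their own pace and stop on an object; FORCE is the grip in N (left out, the last holds). Time passes only in rows, so rows that do not move let the fingers close. It gives the time, the measured TCP pose, the force and the opening at its end, in the units of the state.
- read_state(): the state, without advancing time (a new reading comes with each control period).
- snapshot(name): name is "scene" or "top" or "wrist"; returns a dict with "img" (420x560x3 uint8, red, green, blue), "mtx" (3x3 intrinsics, pixels), "k1" (the pictures are not rectified: a ray, as slopes to the right and down, at radius r is drawn at 1 + k1 r^2 times it, then the intrinsics apply), "R" (3x3) and "t" (3): a world point X has camera coordinates R X + t; the wrist camera has in their place "T_tool_cam" (4x4, takes a point from camera to tool coordinates, whose origin is the TCP and whose axes are the tool frame's). Camera axes: x right, y down, z forward; pixel columns grow to the right and rows downward; lengths in mm; the calibration is good to about 2 mm. A picture is of the moment at which its call begins: read the wrist's pose just before it. There is no depth.
- job_done(): hands the job in, once; it reports no verdict.
The state is a dict: "time": time; "joints": joint angles; "joint_vel": joint speeds; "joint_efforts": joint torques, N m; "eef_pos": TCP position; "tool_rot": TCP orientation; "force": force on the tool from outside, world axes, zero at the start; "moment": the same for the moment, N m; "opening": opening from 0.0 (shut) to 1.0 (fully open).
Only numpy, scipy, OpenCV 4.12 (cv2) and the standard library are available. Lean on these libraries where they do the work, as an engineer would, in place of code of your own. Each camera call takes 0.05 s, during which the arm holds its last target. There are 200 camera calls.

### The job

Lay up the single-lap test joint in the bonding jig, ready to cure: lay the black coupon in the jig's long pocket and the blue spacer in its short pocket, then lay the pale coupon flat and lengthwise across both, so that it overlaps the black coupon by about 20 mm and its other end rests on the spacer. Then load it: stand the large brass weight on the pale coupon right over the overlap with the black coupon, and the small brass weight on the pale coupon over the spacer. Leave the tape roll, the caliper and the tweezers where they lie.

Things in the scene. Friction and masses are not known exactly. Their poses are not given: they have to be found in the camera images.
- jig: Aluminium plate 128x66x6 mm fixed on the bench (z = 0); two dark-floored pockets in line, 35 mm wide, the long one 60 mm, the short one 40 mm. Origin: centre of the plate's underside; z up; x along the jig: long pocket's middle at x = -22 mm, short one's at +32 mm. Floors at z = 6 mm; low stops, corners and the rib between reach z = 9 mm; pocket sides are open for fingers at mid-length.
- black_coupon: Lower adherend: matt black flat bar, 50 (own x) x 25 (own y) x 9 mm (z), 30 g. Origin: centre of its underside. Starts flat on one of the two pale grey mats (tops at z = 2 mm).
- spacer: Blue anodised spacer block with a small dark hole in its top, 30 (own x) x 26 (own y) x 9 mm (z), as thick as the black coupon, 25 g. Origin: centre of its underside. Starts flat on one of the two pale grey mats (tops at z = 2 mm).
- pale_coupon: Upper adherend: pale off-white flat bar, 60 (own x) x 30 (own y) x 10 mm (z), 40 g. Origin: centre of its underside. Starts flat on one of the two pale grey mats (tops at z = 2 mm). With 20 mm of overlap its centre lies 35 mm from the black coupon's centre along the jig.
- large_weight: Large brass check weight with a knob on top, round, 28 mm in diameter and 26 mm high, 136 g. Origin: centre of its underside; stands upright on one of the mats (tops at z = 2 mm).
- small_weight: Small brass check weight with a knob on top, round, 22 mm in diameter and 20 mm high, 65 g. Origin: centre of its underside; stands upright on one of the mats (tops at z = 2 mm).
- tape: Bystander: roll of black tape lying flat, 58 mm across, 19 mm high; origin at the centre of its underside. Leave it. (Behind it the solid white instrument tower stands from x = 0.57 m on, 0.46 m tall, and its foot, 82 mm tall, reaches forward to x = 0.44 m at y = 0.04 to 0.14 m, between the jig and the left mat: pass in front of the tower and above the foot.)
- caliper: Bystander: steel vernier caliper lying flat, 220 mm long (own y) and 68 mm over the jaws, up to 12 mm high; origin at the middle of its underside. Leave it.
- tweezers: Bystander: flat steel tweezers lying down, 124 mm long (own y), 13 mm wide, 9 mm high; origin at the middle of the underside. Leave them.

How it is judged:
By the outcome, as a careful person would: the job done as asked, in the order asked, and still so for the second after the job is handed in, with the robot touching nothing.
It also fails if it takes over 120 s, if anything falls off the work surface, if the arm or the gripper's body presses on something with over 40 N, if the wrist force passes 120 N, or if a joint passes its speed limit or range.

## Working session

There is one attempt and no reset: what is moved stays moved. The work goes in short steps, Python scripts to look and compute and a shell command to move; the robot and the scene stay as the last step left them, time stands still between calls to the robot, and variables do not carry over. Pictures are saved under pics/ and viewed, about 12 in all and at most 16, crops included, and the job is handed in when it is done.

```bash
mkdir -p pics; cat > h.py <<'E'
import numpy as np, cv2
from bench import read_state, snapshot, job_done, grip_point_offset
from scipy.spatial.transform import Rotation as Ro
def tool(s): return Ro.from_euler('xyz',s['tool_rot'],degrees=True).as_matrix(), np.array(s['eef_pos'])
def cam(name):
    s=read_state(); d=snapshot(name)
    if name=='wrist':
        R,p=tool(s); T=np.array(d['T_tool_cam']); d['C']=R@T[:3,3]+p; d['Rwc']=R@T[:3,:3]
    else:
        R=np.array(d['R']); d['Rwc']=R.T; d['C']=-R.T@np.array(d['t'])
    return d
def ray(d,uv,z):
    uv=np.atleast_2d(np.array(uv,float)); K=np.array(d['mtx'])
    q=cv2.undistortPoints(uv.reshape(-1,1,2),K,np.array([d['k1'],0,0,0.])).reshape(-1,2)
    v=np.c_[q,np.ones(len(q))]@d['Rwc'].T
    return d['C']+v*((z-d['C'][2])/v[:,2])[:,None]
def proj(d,X):
    X=(np.atleast_2d(X)-d['C'])@d['Rwc']
    return cv2.projectPoints(X.reshape(-1,1,3),np.zeros(3),np.zeros(3),np.array(d['mtx']),np.array([d['k1'],0,0,0.]))[0].reshape(-1,2)
def save(d,n): cv2.imwrite(f'pics/{n}.png',d['img'][:,:,::-1])
def totool(xyz):  # shift in tool axes, m, to bring TCP to xyz
    R,p=tool(read_state()); return np.round((np.array(xyz)-p)@R/1000,4)
E
python3 - <<'E'
from h import *
s=read_state();print(s['eef_pos'],s['tool_rot'],s['time'],s['opening'],grip_point_offset)
for n in('top','scene','wrist'):
    d=cam(n);save(d,n+'0');print(n,d['C'].round(),d['Rwc'].round(2).tolist())
    if n=='wrist':print(np.array(d['T_tool_cam']).round(2))
R,p=tool(s);print(R.round(3))
E
```

```text
[189.29399272 542.42194477 230.46526148] [-89.99792958   0.10486757  70.7610218 ] 0.0 1.0007871920212825 18.700000000000003
top [ 341.  -20. 1107.] [[-0.01, -0.99, 0.11], [-1.0, 0.01, 0.02], [-0.02, -0.11, -0.99]]
scene [-186. -590.  790.] [[0.67, -0.48, 0.57], [-0.74, -0.44, 0.51], [0.01, -0.76, -0.65]]
wrist [125. 566. 372.] [[0.33, 0.91, 0.26], [0.94, -0.32, -0.09], [-0.0, 0.27, -0.96]]
[[   1.      0.     -0.      0.45]
 [   0.     -0.27    0.96 -141.78]
 [   0.     -0.96   -0.27   68.67]
 [   0.      0.      0.      1.  ]]
[[ 0.33  -0.001 -0.944]
 [ 0.944 -0.002  0.33 ]
 [-0.002 -1.     0.   ]]
```

View pics/top0.png

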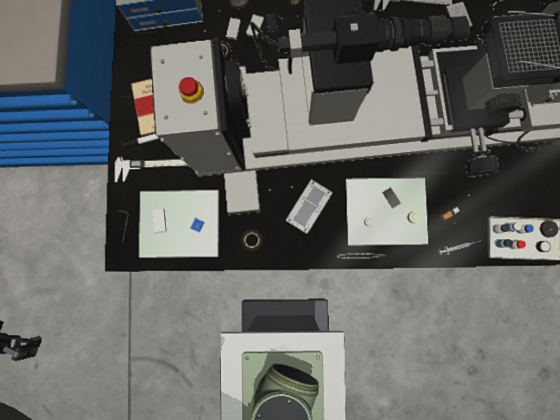

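View pics/scene0.png

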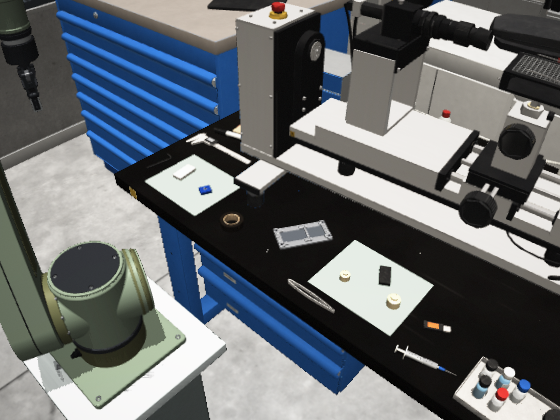

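The top view shows the pale coupon at (158,220) and the spacer at (197,225) on the left mat. The black coupon at (391,198), large weight at (411,217) and small weight at (367,222) are on the right mat. The jig is at (309,206), and the tower foot at (241,192) lies between it and the left mat.

```bash
python3 - <<'E'
from h import *
d=cam('top')
for n,uv,z in [('jig',(309,206),6),('black',(391,198),11),('large',(411,217),20),('small',(367,222),15),('pale',(158,220),12),('spacer',(197,225),11),('tape',(251,240),19)]:
    print(n,ray(d,uv,z).round(1))
im=d['img'][:,:,::-1]
a=cv2.resize(im[170:245,280:430],None,fx=5,fy=5,interpolation=cv2.INTER_CUBIC)
b=cv2.resize(im[185:235,135:225],None,fx=3,fy=3,interpolation=cv2.INTER_CUBIC)
c=np.zeros((530,750,3),np.uint8);c[:375]=a;c[377:527,:270]=b
cv2.imwrite('pics/crop.png',c)
d=cam('wrist');save(d,'w0')
E
```

```text
jig [[476.8 -75.9   6. ]]
black [[ 494.2 -290.4   11. ]]
large [[ 442.8 -338.1   20. ]]
small [[ 431.9 -224.6   15. ]]
pale [[444.9 321.   12. ]]
spacer [[430.5 217.5  11. ]]
tape [[389.3  75.5  19. ]]
```

View pics/crop.png

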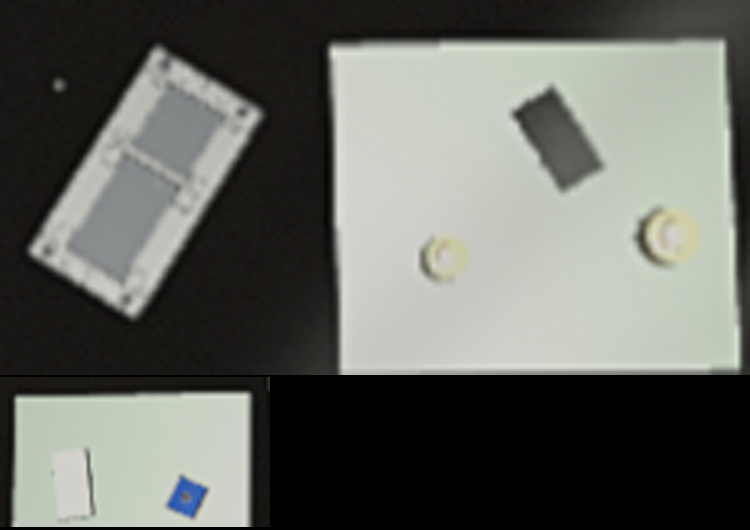

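View pics/w0.png

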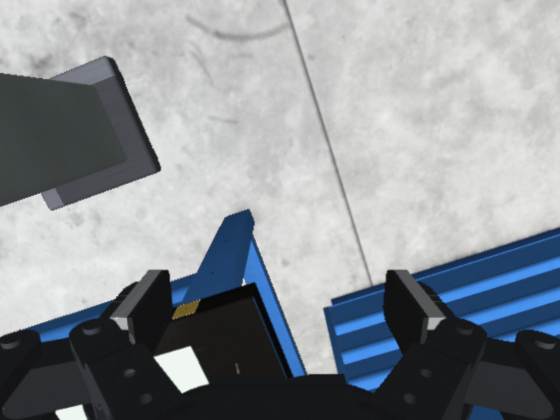

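The crop shows the jig's long pocket at its lower left and the short one at upper right, so jig +x has a yaw of about -30°. The black coupon's long axis is at about +29°. The wrist view shows only the bench edge so far. I'll sweep round at a small radius, in front of the tower.

```bash
python3 -m creep '[[[-0.06,0,0,0],[-0.06,0,0,0],[-0.01,0,-0.056,7.2],[0,0,-0.056,7.2],[0,0,-0.056,7.2],[0,0,-0.056,7.2],[0,0,-0.056,7.2],[0,0,-0.056,7.2],[0,0,-0.056,7.2],[0,0,-0.056,7.2]]]' -1 40; python3 -m creep '[[[0,0,-0.056,7.2],[0,0,-0.056,7.2],[0,0,-0.056,7.2],[0,0,-0.056,7.2],[0,0,-0.056,7.2],[0,0,-0.056,7.2],[0.05,0,0,10],[0.05,0,0,10],[0,0,0,10],[0,0,0,0]]]'
python3 - <<'E'
from h import *
d=cam('wrist');save(d,'w1');print(read_state()['joints'],totool([494,-290,200]))
print([(n,proj(d,p).round()) for n,p in [('b',[494,-290,11]),('s',[432,-225,15]),('l',[443,-338,20]),('jig',[477,-76,6])]])
E
```

```text
time: 1.5
eef_pos: [454.4, 117.7, 231.3]
tool_rot: [-90.0, -0.0, 12.9]
force: [0.3, 1.4, 0.0]
opening: 1.006
time: 2.75
eef_pos: [507.2, -265.2, 230.6]
tool_rot: [-90.0, 0.1, -59.9]
force: [0.6, 0.8, -0.5]
opening: 1.0
[-2.87410176e+01  1.80840618e+01  9.00302584e+01  7.26291776e-03
  7.19359047e+01  3.11303337e+01] [ 0.0152  0.031  -0.0238]
[('b', array([[292., 204.]])), ('s', array([[208., 225.]])), ('l', array([[306., 268.]])), ('jig', array([[ 97., 113.]]))]
```

View pics/w1.png

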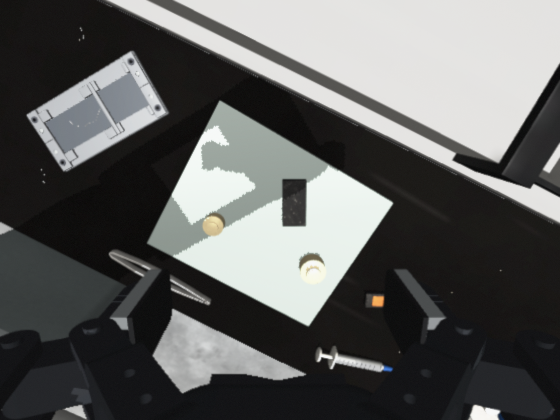

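The wrist view shows the black coupon at (294,202), the small weight at (213,225), the large one at (313,270) and the whole jig at about (98,112). I'll measure all four from this picture.

```bash
cat >> h.py <<'E'
def rect(d,mask,z,roi):
    x0,y0,x1,y1=roi; m=np.zeros_like(mask,np.uint8); m[y0:y1,x0:x1]=mask[y0:y1,x0:x1]*255
    c=max(cv2.findContours(m,0,2)[0],key=cv2.contourArea)
    P=ray(d,c.reshape(-1,2),z)[:,:2].astype(np.float32)
    (cx,cy),(w,h),a=cv2.minAreaRect(P)
    if h>w: w,h,a=h,w,a+90
    return np.round([cx,cy,w,h,(a+90)%180-90],1)
E
python3 - <<'E'
from h import *
s=read_state();d=cam('wrist');im=d['img'];g=im.max(2).astype(int)
print('black',rect(d,g<75,11,(270,165,320,240)), rect(d,g<75,2,(270,165,320,240)))
hsv=cv2.cvtColor(im,cv2.COLOR_RGB2HSV)
print('brassmask', [ (n,rect(d,hsv[:,:,1]>45,z,r)) for n,z,r in [('small',15,(190,205,240,250)),('large',18,(290,245,340,295))]])
print('jig',rect(d,g>95,6,(15,40,180,185)))
for n,a in [('s',im[225,190:240]),('l',im[270,290:340])]: print(n,a[::4].tolist())
print(ray(d,[[27,115],[133,52],[168,109],[65,171]],6).round(1).tolist())
E
```

```text
black [ 497.2 -290.9   48.3   23.6   30.2] [ 495.4 -292.5   49.5   24.1   30.2]
brassmask [('small', array([ 434.9, -229.4,   25.3,   20.5,    2.1])), ('large', array([ 452.4, -336.8,   24.4,   12.2,  -45.3]))]
jig [475.8 -75.5 129.   66.2 -32.7]
s [[144, 153, 147], [145, 154, 147], [145, 154, 148], [155, 159, 146], [209, 191, 146], [222, 205, 157], [230, 217, 166], [208, 190, 146], [214, 194, 149], [151, 161, 154], [227, 236, 230], [233, 241, 235], [233, 241, 236]]
l [[231, 239, 233], [231, 239, 233], [231, 239, 233], [248, 249, 229], [242, 241, 220], [245, 246, 243], [248, 249, 249], [246, 246, 232], [248, 249, 230], [240, 244, 230], [231, 240, 234], [232, 241, 235], [232, 240, 234]]
[[439.0, -14.1, 6.0], [545.6, -83.5, 6.0], [514.9, -135.5, 6.0], [405.1, -68.6, 6.0]]
```

```bash
python3 - <<'E'
from h import *
print(totool([497,-291,4]),read_state()['eef_pos'],read_state()['tool_rot'])
E
```

```text
[ 0.0179  0.2272 -0.0217] [ 506.90943857 -264.71644301  231.20708893] [-9.00086990e+01  2.77925749e-02 -5.98799786e+01]
```

```bash
python3 -m creep '[[[0.018,0.04,-0.022,0],[0,0.05,0,0],[0,0.05,0,0],[0,0.04,0,0],[0,0.025,0,0],[0,0.015,0,0],[0,0.007,0,0],[0,0,0,0]]]' -1 40; python3 -m creep '[[[0,0,0,0],[0,0,0,0],[0,0,0,0],[0,0,0,0],[0,0,0,0],[0,0,0,0]]]' 1 40
```

```text
time: 3.85
eef_pos: [497.5, -291.7, 4.7]
tool_rot: [-90.0, -0.0, -60.0]
force: [-0.4, -0.8, 0.1]
opening: 1.001
time: 4.6
eef_pos: [497.6, -291.8, 4.8]
tool_rot: [-90.0, -0.1, -60.0]
force: [-0.7, -0.0, 5.7]
opening: 0.275
```

```bash
python3 -m creep '[[[0,-0.02,0,0],[0,-0.04,0,0],[-0.0435,-0.02,0.016,-10.6],[0,0,0,-10.6],[0,0,0,-10.6],[0,0,0,-10.6],[0,0,0,-10.6],[0,0,0,-10.6],[0,0,0,-10.6],[0,0,0,-10.6],[0,0,0,-10.6],[0,0,0,-10.6]]]'
python3 - <<'E'
from h import *
print(totool([457.5,-63.6,8]),read_state()['opening'])
E
```

```text
time: 6.1
eef_pos: [488.9, -245.6, 83.6]
tool_rot: [-89.9, 0.0, 46.3]
force: [-0.3, 0.3, 0.4]
opening: 0.273
[0.11   0.0758 0.1483] 0.2726306918226908
```

```bash
python3 -m creep '[[[0.028,0,0.037,0],[0.028,0,0.037,0],[0.027,0,0.037,0],[0.027,0,0.037,-10],[0,0,0,-1],[0,0,0,0]]]'
python3 - <<'E'
from h import *
s=read_state();d=cam('wrist');save(d,'w2');print(s['tool_rot'],totool([457.5,-63.6,9]))
im=d['img'];
for x in(-47,-22,3,32):
  for y in(-12.5,12.5):
    c,sn=np.cos(np.radians(-32.7)),np.sin(np.radians(-32.7));print(x,y,proj(d,[475.8+c*x-sn*y,-75.5+sn*x+c*y,6]).round())
E
```

```text
time: 6.85
eef_pos: [459.6, -64.1, 84.2]
tool_rot: [-90.0, 0.0, 56.9]
force: [0.3, -1.0, -0.4]
opening: 0.274
[-9.00134362e+01  7.34806078e-03  5.69435245e+01] [-0.0004  0.0752  0.0024]
-47 -12.5 [[255. 180.]]
-47 12.5 [[295. 180.]]
-22 -12.5 [[256. 219.]]
-22 12.5 [[295. 218.]]
3 -12.5 [[257. 255.]]
3 12.5 [[295. 255.]]
32 -12.5 [[258. 294.]]
32 12.5 [[294. 294.]]
```

View pics/w2.png

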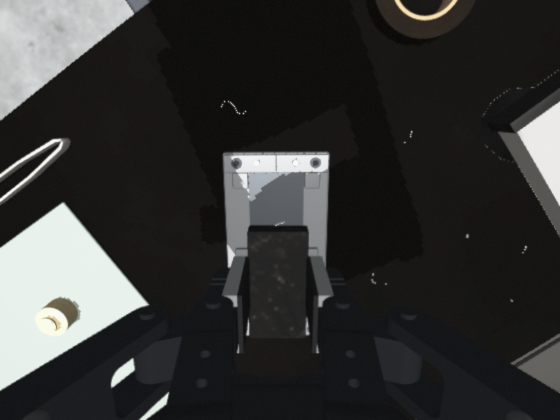

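```bash
python3 - <<'E'
from h import *
s=read_state();d=cam('wrist');R,p=tool(s)
for z in(90.5,81.5): print(((ray(d,[[278,227],[278,337]],z)-p)@R).round(1))
u=np.array([[224,153],[328,153]]);print(ray(d,u,6).round(1), (ray(d,u,6).mean(0)-p)@R)
E
```

```text
[[  0.8  -6.3  24.3]
 [  0.8  -6.3 -26.4]]
[[  0.8   2.7  21.3]
 [  0.8   2.7 -32.7]]
[[405.4 -67.4   6. ]
 [440.1 -14.3   6. ]] [-0.34928674 78.18602563 43.97274752]
```

```bash
python3 -m creep '[[[0,0.03,0.003,0],[0,0.02,0,0],[0,0.015,0,0],[0,0.007,0,0],[0,0.0025,0,0],[0,0,0,0],[0,0,0,0]]]'; python3 -m creep '[[[0,0,0,0],[0,0,0,0]]]' 0.1;  python3 -m creep '[[[0,-0.03,0,0],[0,-0.05,0,0],[0,-0.05,0,0],[0,-0.03,-0.01,0],[0,0,0,0]]]' -1
python3 - <<'E'
from h import *
d=cam('wrist');save(d,'w3');print(totool([400,220,200]))
E
```

```text
time: 7.82
eef_pos: [457.3, -62.4, 10.3]
tool_rot: [-90.1, -0.0, 57.0]
force: [0.9, 0.4, -0.6]
opening: 0.273
time: 8.07
eef_pos: [457.1, -62.3, 10.1]
tool_rot: [-90.0, -0.0, 57.0]
force: [-0.4, 0.5, -0.9]
opening: 0.452
time: 8.7
eef_pos: [467.2, -68.2, 172.2]
tool_rot: [-90.3, -0.2, 56.9]
force: [0.6, 0.0, -0.4]
opening: 0.999
[ 0.2055 -0.0298  0.2118]
```

View pics/w3.png

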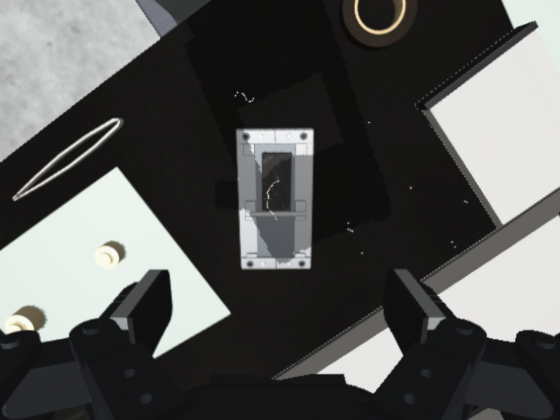

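The black coupon lies inside the long pocket at (277,182), square to the jig. Next is the left mat.

```bash
python3 - <<'E'
from h import *
d=cam('wrist');g=d['img'].max(2).astype(int)
cv2.imwrite('pics/j3.png',cv2.resize(d['img'][120:280,225:325,::-1],None,fx=3.5,fy=3.5))
print(ray(d,[[238,129],[313,129],[312,268],[241,268]],6).round(1).tolist())
print(rect(d,g<95,15,(258,147,297,212)))
E
python3 -m creep '[[[0.034,-0.005,0.035,0],[0.034,-0.005,0.035,0],[0.034,-0.005,0.035,0],[0.034,-0.005,0.035,0],[0.034,-0.005,0.035,0],[0.034,-0.005,0.035,-9],[0,0,0,0]]]'
python3 - <<'E'
from h import *
d=cam('wrist');save(d,'w4')
im=d['img'];hsv=cv2.cvtColor(im,cv2.COLOR_RGB2HSV)
m=(hsv[:,:,0]>100)&(hsv[:,:,0]<130)&(hsv[:,:,1]>120)
print([ (n,proj(d,p).round()) for n,p in [('sp',[430,217,11]),('pale',[445,321,12])]])
u=proj(d,[430,217,11])[0].astype(int)
print(rect(d,m,11,(u[0]-35,u[1]-35,u[0]+35,u[1]+35)))
E
```

```text
[[402.7, -65.4, 6.0], [436.8, -13.0, 6.0], [544.0, -79.7, 6.0], [507.9, -135.0, 6.0]]
[457.8 -62.4  48.   25.8 -33. ]
time: 9.68
eef_pos: [398.8, 219.8, 198.3]
tool_rot: [-89.9, 0.1, 66.2]
force: [0.2, -0.5, 0.7]
opening: 0.997
[('sp', array([[288., 218.]])), ('pale', array([[396., 189.]]))]
[429.7 219.   28.9  24.  -23.7]
```

View pics/w4.png

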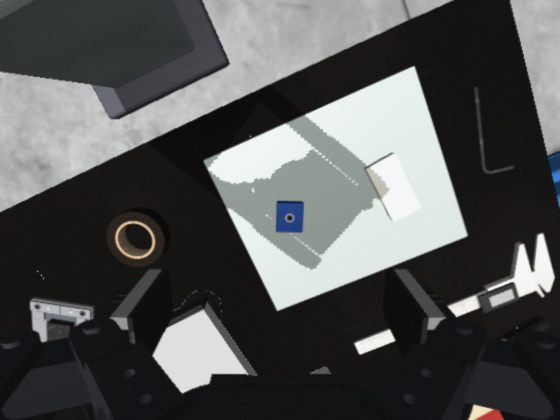

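The view shows the spacer at (290,217) with square edges and the pale coupon at (393,187). The foot is at (200,350), clear of the grasp.

```bash
python3 - <<'E'
from h import *
d=cam('wrist');c=[[366,165],[392,153],[420,208],[396,222]]
P=ray(d,c,12)[:,:2];print(P.round(1).tolist(),cv2.minAreaRect(P.astype(np.float32)))
print(totool([429.7,219,4.7]))
E
```

```text
[[412.6, 301.1], [411.8, 326.7], [471.8, 334.2], [475.8, 308.7]] ((442.64544677734375, 317.7152099609375), (63.70366668701172, 25.776247024536133), 6.828821182250977)
[ 0.0145  0.1935 -0.0274]
```

```bash
python3 -m creep '[[[0.0145,0.04,-0.027,0],[0,0.05,0,0],[0,0.045,0,0],[0,0.03,0,0],[0,0.018,0,0],[0,0.01,0,0],[0,0,0,0]]]' -1 40; python3 -m creep '[[[0,0,0,0],[0,0,0,0],[0,0,0,0],[0,0,0,0],[0,0,0,0],[0,0,0,0]]]' 1 40;  python3 -m creep '[[[0,-0.02,0,0],[0,-0.04,0,0],[0,-0.05,0,0],[0,-0.04,0,9],[0,0,0,0]]]'
python3 - <<'E'
from h import *
c,sn=np.cos(np.radians(-32.7)),np.sin(np.radians(-32.7));print(totool([475+c*32,-74.5+sn*32,100]))
E
```

```text
time: 10.65
eef_pos: [430.7, 219.0, 6.2]
tool_rot: [-89.9, 0.1, 65.9]
force: [-0.0, -0.2, 0.2]
opening: 1.003
time: 11.4
eef_pos: [431.3, 220.2, 7.5]
tool_rot: [-90.0, -0.1, 66.0]
force: [-0.7, -0.3, 5.1]
opening: 0.281
time: 12.02
eef_pos: [432.8, 220.9, 159.9]
tool_rot: [-90.2, -0.4, 57.0]
force: [0.4, 0.5, -0.3]
opening: 0.276
[-0.2249  0.0593 -0.2282]
```

```bash
python3 -m creep '[[[-0.0375,0,-0.038,0],[-0.0375,0,-0.038,0],[-0.0375,0,-0.038,0],[-0.0375,0,-0.038,0],[-0.0375,0,-0.038,0],[-0.0375,0,-0.038,0],[0,0.03,0,0],[0,0.03,0,0],[0,0,0,0]]]'
python3 - <<'E'
from h import *
s=read_state();d=cam('wrist');save(d,'w5')
c,sn=np.cos(np.radians(-32.7)),np.sin(np.radians(-32.7));print(s['eef_pos'],s['tool_rot'],totool([475+c*32,-74.5+sn*32,11]))
E
```

```text
time: 13.15
eef_pos: [496.9, -92.6, 93.8]
tool_rot: [-89.6, 0.2, 57.0]
force: [-0.7, -0.3, 0.2]
opening: 0.277
[496.87684574 -92.57098323  93.804297  ] [-89.58436237   0.15688733  56.98588811] [ 0.0028  0.0844 -0.0028]
```

View pics/w5.png

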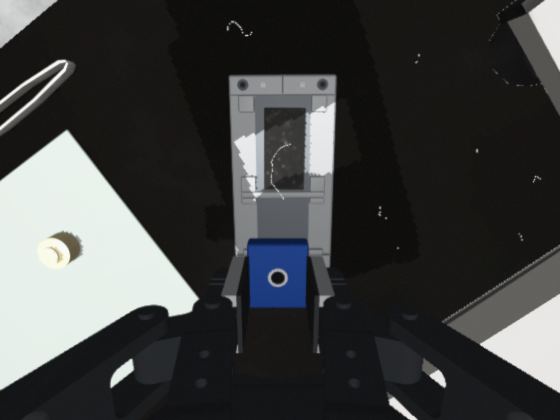

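```bash
python3 - <<'E'
from h import *
s=read_state();d=cam('wrist');R,p=tool(s)
f=lambda u,z:((ray(d,u,z)-p)@R).round(1).tolist()
print('hole',f([[278,278]],98)); print('edges',f([[278,249],[278,307]],98))
print('jig end',f([[230,76],[335,76]],6),'rib',f([[242,194],[325,194]],9),'black',f([[264,107],[305,107],[305,190],[264,190]],15))
E
```

```text
hole [[0.8, -2.5, 0.1]]
edges [[0.8, -2.5, 13.4], [0.8, -2.6, -13.8]]
jig end [[-28.4, 89.8, 89.3], [35.6, 89.7, 89.3]] rib [[-22.6, 86.5, 16.4], [31.6, 86.5, 16.4]] black [[-7.5, 80.7, 71.0], [17.0, 80.7, 71.0], [18.0, 80.5, 20.4], [-8.0, 80.5, 20.4]]
```

```bash
python3 -m creep '[[[0.0035,0.03,-0.0055,0],[0,0.02,0,0],[0,0.018,0,0],[0,0.01,0,0],[0,0.004,0,0],[0,0,0,0],[0,0,0,0]]]'; python3 -m creep '[[[0,0.001,0,0],[0,0,0,0],[0,0,0,0]]]' 0.1;  python3 -m creep '[[[0,-0.03,0,0],[0,-0.05,0,0],[0,-0.05,0,0],[0,-0.04,0.01,0],[0,0,0,0]]]' -1
python3 - <<'E'
from h import *
s=read_state();d=cam('wrist');save(d,'w6');print(totool([410,310,190]))
E
```

```text
time: 14.12
eef_pos: [506.5, -93.1, 15.4]
tool_rot: [-90.1, -0.0, 57.0]
force: [-0.4, 0.2, 0.1]
opening: 0.285
time: 14.5
eef_pos: [506.1, -93.0, 13.9]
tool_rot: [-90.0, -0.0, 57.0]
force: [-0.4, 0.1, -0.9]
opening: 0.449
time: 15.12
eef_pos: [499.1, -87.7, 187.1]
tool_rot: [-90.4, -0.2, 57.0]
force: [0.3, -0.1, -0.3]
opening: 0.999
[ 0.2853 -0.0054  0.2905]
```

View pics/w6.png

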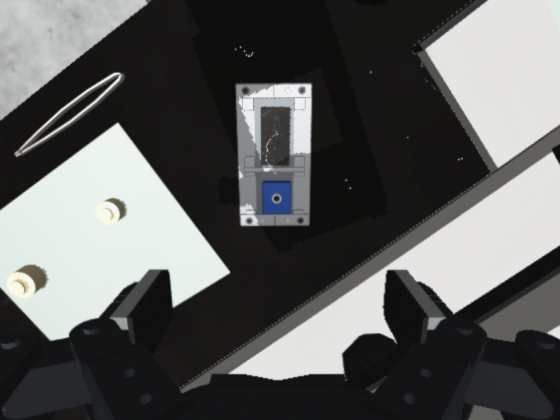

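The spacer is seated in the short pocket at (277,198) and the black coupon in the long one. Next I'll measure both in the jig frame and go to the pale coupon.

```bash
python3 - <<'E'
from h import *
s=read_state();d=cam('wrist');R,p=tool(s)
f=lambda u,z:((ray(d,u,z)-p)@R).round(1).tolist()
hsv=cv2.cvtColor(d['img'],cv2.COLOR_RGB2HSV);m=(hsv[:,:,0]>100)&(hsv[:,:,0]<130)&(hsv[:,:,1]>120)
print('jig',ray(d,[[236,84],[312,84],[309,227],[240,227]],6).mean(0).round(1));print('sp',rect(d,m,15,(250,165,305,225)));g=d['img'].max(2)
print('bl',rect(d,g<95,15,(256,100,296,166)))
E
python3 -m creep '[[[0.041,0,0.0415,0],[0.041,0,0.0415,0],[0.041,0,0.0415,0],[0.041,0,0.0415,0],[0.041,0,0.0415,0],[0.041,0,0.0415,0],[0.041,0,0.0415,-10],[0,0,0,-10],[0,0,0,-10],[0,0,0,-8],[0,0,0,0]]]'
python3 - <<'E'
from h import *
s=read_state();d=cam('wrist');save(d,'w7');print(s['eef_pos'],s['tool_rot'],proj(d,[443,318,12]))
E
```

```text
jig [474.7 -74.9   6. ]
sp [505.  -91.6  29.5  25.4 -33. ]
bl [458.8 -63.2  47.1  25.3 -33. ]
time: 16.6
eef_pos: [410.0, 311.0, 182.1]
tool_rot: [-89.8, 0.1, 94.9]
force: [0.6, -0.4, 0.2]
opening: 1.001
[409.98150566 310.98437768 182.05492877] [-89.83116252   0.10132986  94.87198811] [[282.11767031 227.14352703]]
```

View pics/w7.png

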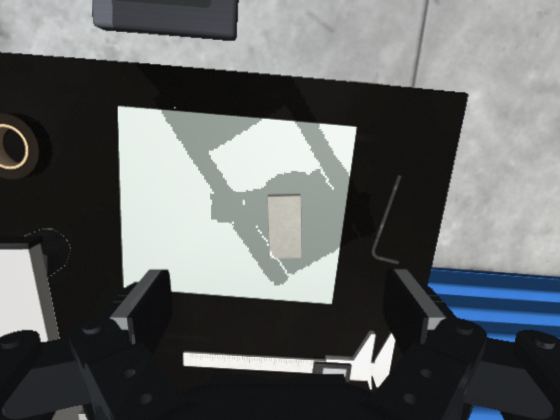

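```bash
python3 - <<'E'
from h import *
d=cam('wrist');im=d['img'].astype(int)
print(im[225,255:315:5].tolist())
m=(im[:,:,0]-im[:,:,2]>3)
print(rect(d,m,12,(255,180,315,270)))
P=ray(d,[[267,195],[301,194],[302,258],[269,258]],12)[:,:2];print(cv2.minAreaRect(P.astype(np.float32)),P.mean(0))
print(totool([P.mean(0)[0],P.mean(0)[1],6]))
E
```

```text
[[171, 181, 174], [147, 156, 149], [147, 155, 149], [191, 188, 179], [192, 190, 180], [192, 190, 180], [197, 194, 184], [197, 194, 184], [194, 191, 182], [184, 182, 173], [147, 157, 150], [148, 157, 150]]
[442.4 320.1  61.5  29.9   7. ]
((443.2653503417969, 320.4646911621094), (61.57979965209961, 30.981203079223633), 6.590737819671631) [443.0261912  320.51273916]
[ 0.0069  0.1766 -0.0338]
```

```bash
python3 -m creep '[[[0.007,0.04,-0.034,0],[0,0.05,0,-1.8],[0,0.04,0,0],[0,0.025,0,0],[0,0.013,0,0],[0,0.008,0,0],[0,0,0,0]]]' -1 40; python3 -m creep '[[[0,0,0,0],[0,0,0,0],[0,0,0,0],[0,0,0,0],[0,0,0,0],[0,0,0,0]]]' 1 40;  python3 -m creep '[[[0,-0.02,0,0],[0,-0.04,0,0],[0,-0.05,0,10],[0,-0.04,0,10],[0,0,0,10],[0,0,0,9.4],[0,0,0,0]]]'
python3 - <<'E'
from h import *
print(totool([485.5,-79,130]))
E
```

```text
time: 17.58
eef_pos: [444.1, 321.5, 8.0]
tool_rot: [-90.0, -0.0, 96.7]
force: [0.0, 0.3, -0.7]
opening: 0.997
time: 18.32
eef_pos: [444.1, 321.6, 8.5]
tool_rot: [-90.1, -0.0, 96.8]
force: [-1.2, -0.9, 5.6]
opening: 0.331
time: 19.2
eef_pos: [443.7, 321.2, 157.6]
tool_rot: [-90.0, 0.0, 57.5]
force: [0.1, -0.0, -0.8]
opening: 0.322
[-0.3149  0.0277 -0.2505]
```

```bash
python3 -m creep '[[[-0.035,0,-0.0278,0],[-0.035,0,-0.0278,0],[-0.035,0,-0.0278,0],[-0.035,0,-0.0278,0],[-0.035,0,-0.0278,0],[-0.035,0,-0.0278,0],[-0.035,0,-0.0278,0],[-0.035,0,-0.0278,0],[-0.035,0,-0.0278,0],[0,0.03,0,0],[0,0.03,0,0],[0,0,0,0]]]'
python3 - <<'E'
from h import *
s=read_state();d=cam('wrist');save(d,'w8');print(s['eef_pos'],s['tool_rot'],totool([488.3,-82.1,20]))
E
```

```text
time: 20.7
eef_pos: [482.8, -78.7, 95.9]
tool_rot: [-89.7, 0.1, 57.5]
force: [0.2, -0.4, 0.3]
opening: 0.33
[482.77565635 -78.68911144  95.85071547] [-89.69512917   0.1166954   57.46184485] [-0.0005  0.0773 -0.0054]
```

View pics/w8.png

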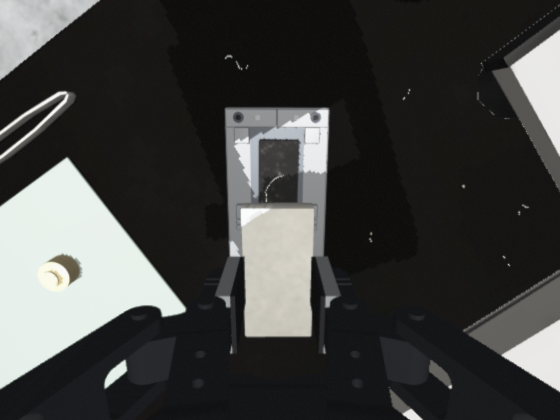

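```bash
python3 - <<'E'
from h import *
s=read_state();d=cam('wrist');R,p=tool(s)
f=lambda u,z:((ray(d,u,z)-p)@R).round(1).tolist()
print('pale',f([[242,208],[313,208],[312,337],[246,337]],p[2]+3.7))
print('jig',f([[225,108],[329,108]],6),'black',f([[259,139],[299,139]],15))
print(d['img'][120:145:2,280].tolist(), d['img'][198:216,290].tolist())
E
```

```text
pale [[-13.6, -3.6, 31.4], [14.7, -3.6, 31.4], [16.0, -3.8, -28.2], [-13.5, -3.7, -28.2]]
jig [[-32.3, 91.5, 70.5], [32.8, 91.4, 70.5]] black [[-10.8, 82.4, 52.0], [13.8, 82.4, 52.0]]
[[145, 147, 149], [155, 157, 158], [175, 178, 182], [187, 193, 200], [187, 194, 200], [186, 192, 199], [186, 192, 199], [184, 191, 198], [143, 148, 153], [63, 62, 60], [65, 64, 63], [63, 62, 61], [64, 62, 61]] [[37, 36, 36], [37, 36, 36], [36, 35, 34], [39, 38, 37], [62, 61, 59], [93, 91, 88], [101, 100, 95], [109, 107, 102], [116, 114, 108], [126, 124, 118], [160, 157, 150], [203, 199, 189], [210, 207, 196], [209, 206, 196], [209, 206, 195], [210, 206, 196], [211, 208, 197], [212, 209, 197]]
```

```bash
python3 -m creep '[[[0,0.03,-0.0087,0],[0,0.02,0,0],[0,0.014,0,0],[0,0.006,0,0],[0,0.002,0,0],[0,0.001,0,0],[0,0,0,0],[0,0,0,0]]]'; python3 -c "
from bench import *
s=read_state();print(s['eef_pos'],s['force'])"
```

```text
time: 21.8
eef_pos: [492.1, -83.6, 25.1]
tool_rot: [-90.0, -0.0, 57.4]
force: [-0.0, -0.3, -0.6]
opening: 0.329
[492.13863808 -83.57533839  25.08911524] [-0.04304407 -0.28170165 -0.6057401 ]
```

```bash
python3 -m creep '[[[0,0.001,0.0015,0],[0,0.001,0,0],[0,0.001,0,0],[0,0,0,0],[0,0,0,0]]]'; python3 -m creep '[[[0,0.0005,0,0],[0,0.0005,0,0],[0,0,0,0]]]'
```

```text
time: 22.42
eef_pos: [490.7, -82.7, 21.8]
tool_rot: [-90.0, -0.0, 57.4]
force: [0.5, -0.4, -0.7]
opening: 0.328
time: 22.8
eef_pos: [490.8, -82.8, 21.5]
tool_rot: [-90.0, -0.0, 57.4]
force: [-2.6, 0.0, 6.0]
opening: 0.325
```

Contact reads 6 N, so I'll release and look.

```bash
python3 -m creep '[[[0,0,0,0],[0,0,0,0],[0,0,0,0]]]' 0;  python3 -m creep '[[[0,-0.03,0,0],[0,-0.05,0,0],[0,-0.05,0,0],[0,-0.02,0,0],[0,0,0,0],[0,0,0,0]]]' -1
python3 - <<'E'
from h import *
s=read_state();d=cam('wrist');save(d,'w9');print(s['eef_pos'],s['tool_rot'])
i=d['img'];print(proj(d,[474.7,-74.9,20]))
b=cv2.resize(i[60:260,200:360,::-1],None,fx=3,fy=3);cv2.imwrite('pics/w9c.png',b)
E
```

```text
time: 23.18
eef_pos: [490.6, -82.7, 20.6]
tool_rot: [-90.0, 0.0, 57.4]
force: [1.2, 0.1, -0.7]
opening: 0.5
time: 23.92
eef_pos: [489.8, -82.6, 169.5]
tool_rot: [-89.9, 0.0, 57.4]
force: [-0.7, -1.2, -0.7]
opening: 1.002
[489.83264529 -82.58735653 169.52213986] [-8.98684710e+01  4.79557232e-02  5.73618050e+01]
[[274.87830103 176.66661512]]
```

View pics/w9c.png

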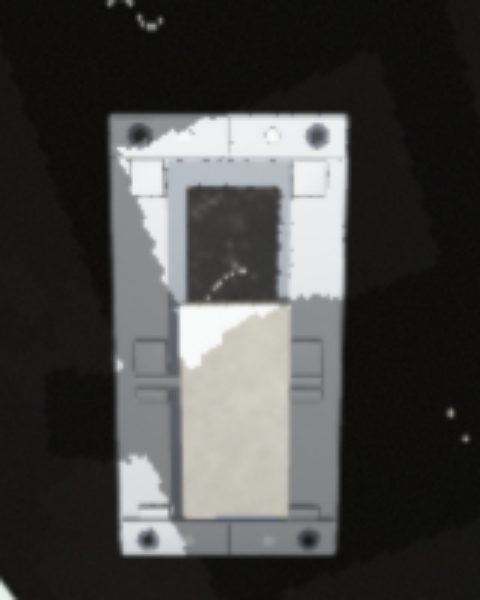

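```bash
python3 - <<'E'
from h import *
s=read_state();d=cam('wrist');R,p=tool(s)
f=lambda x,y,z:((ray(d,[[200+x/3,60+y/3]],z)-p)@R).round(1)[0][[0,2]]
print('jigend',f(228,114,6),f(228,555,6)); be=f(232,185,15);print('black end',be)
print('pale end bottom',f(234,302,15),'top',f(234,306,25),'far top',f(234,517,25),'corners',f(179,306,25),f(290,306,25),f(290,517,25),f(184,517,25))
W=lambda x,y,z: ray(d,[[200+x/3,60+y/3]],z)[0].round(1)
print(W(234,306,25),W(236,517,25))
E
```

```text
jigend [-0.6 78.9] [ -0.7 -48.6]
black end [ 0.4 60.4]
pale end bottom [ 1.  29.1] top [ 1.  29.3] far top [  1.  -29.9] corners [-13.7  29.3] [15.9 29.3] [ 16.8 -29.9] [-13.  -29.9]
[465.1 -65.8  25. ] [515.3 -97.3  25. ]
```

The crop shows the pale coupon square across both parts, with a sliver of spacer beyond its far end. The measured overlap is about 19 mm, which is good. Next is the large weight.

```bash
python3 - <<'E'
from h import *
print(totool([460,-330,170]))
E
```

```text
[-0.2244 -0.0009 -0.1083]
```

```bash
python3 -m creep '[[[-0.045,0,-0.0217,0],[-0.045,0,-0.0217,0],[-0.045,0,-0.0217,0],[-0.045,0,-0.0217,0],[-0.045,0,-0.0217,0],[0,0,0,0],[0,0,0,0]]]'
python3 - <<'E'
from h import *
s=read_state();d=cam('wrist');save(d,'w10');print(s['eef_pos'],s['tool_rot'],proj(d,[[450,-337,20],[434,-228,16]]))
E
```

```text
time: 24.9
eef_pos: [460.2, -330.0, 169.6]
tool_rot: [-89.8, -0.0, 57.3]
force: [0.5, 0.4, -0.5]
opening: 0.999
[ 460.17847531 -329.96746565  169.55786556] [-8.98363530e+01 -4.88643917e-02  5.73288329e+01] [[262.89953857 191.17714357]
 [367.24012247 100.74650846]]
```

View pics/w10.png

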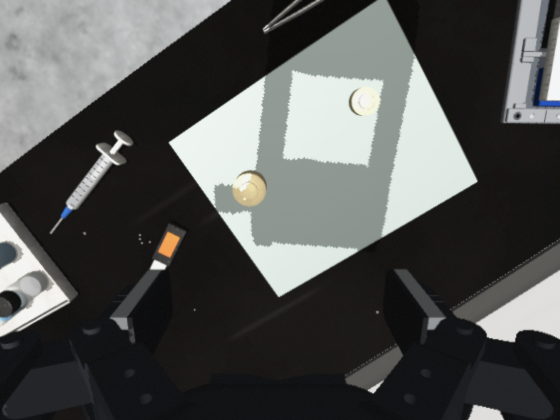

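The large weight is at (250,188) in shadow, so its colour shows well, and the small weight is at (365,101).

```bash
python3 - <<'E'
from h import *
d=cam('wrist');im=d['img'].astype(int)
for n,(x0,y0,x1,y1),zs in [('L',(222,160,280,220),(12,20)),('S',(340,75,395,130),(10,16))]:
    m=np.zeros(im.shape[:2],np.uint8);m[y0:y1,x0:x1]=(im[y0:y1,x0:x1,0]-im[y0:y1,x0:x1,2]>12)*255
    c=max(cv2.findContours(m,0,2)[0],key=cv2.contourArea);(u,v),r=cv2.minEnclosingCircle(c)
    print(n,round(u,1),round(v,1),round(r,1),[ray(d,[u,v],z)[0].round(1) for z in zs], rect(d,m>0,zs[1],(x0,y0,x1,y1)))
print(totool([447,-345,8]))
E
```

```text
L 248.5 188.0 18.2 [array([ 442.7, -346.7,   12. ]), array([ 441.7, -345.3,   20. ])] [ 442.  -345.3   30.8   27.8  -60.2]
S 363.1 101.0 15.2 [array([ 433.2, -229.3,   10. ]), array([ 432.6, -230.5,   16. ])] [ 432.9 -230.5   22.6   22.1  -76.6]
[-0.0206  0.1622  0.0028]
```

```bash
python3 -m creep '[[[-0.021,0.03,0.007,0],[0,0.045,0,0],[0,0.04,0,0],[0,0.025,0,0],[0,0.015,0,0],[0,0.006,0,0],[0,0,0,0]]]' -1 50; python3 -m creep '[[[0,0,0,0],[0,0,0,0],[0,0,0,0],[0,0,0,0],[0,0,0,0],[0,0,0,0]]]' 1 50;  python3 -m creep '[[[0,-0.02,0,0],[0,-0.03,0,0],[0,-0.04,0,0],[0,-0.02,0,0],[0,0,0,0]]]'
python3 - <<'E'
from h import *
print(totool([473.5,-71.1,115]))
E
```

```text
time: 25.88
eef_pos: [443.9, -344.6, 10.2]
tool_rot: [-90.0, -0.0, 57.4]
force: [-0.5, -0.6, 0.4]
opening: 1.001
time: 26.62
eef_pos: [443.7, -344.9, 10.5]
tool_rot: [-90.1, 0.0, 57.4]
force: [-2.2, 0.2, 6.0]
opening: 0.297
time: 27.25
eef_pos: [444.1, -345.1, 120.9]
tool_rot: [-90.2, 0.0, 57.4]
force: [0.6, 0.5, -2.1]
opening: 0.299
[0.2466 0.0055 0.1231]
```

```bash
python3 -m creep '[[[0.041,0,0.0205,0],[0.041,0,0.0205,0],[0.041,0,0.0205,0],[0.041,0,0.0205,0],[0.041,0,0.0205,0],[0.041,0,0.0205,0],[0,0,0,0],[0,0,0,0]]]'
python3 - <<'E'
from h import *
s=read_state();d=cam('wrist');save(d,'w11');print(s['eef_pos'],s['tool_rot'],totool([473.5,-71.1,33.5]),s['opening'])
E
```

```text
time: 28.25
eef_pos: [472.0, -71.3, 118.8]
tool_rot: [-89.9, 0.1, 57.4]
force: [0.5, -0.0, -1.3]
opening: 0.297
[471.96503417 -71.26999181 118.75735471] [-8.98996557e+01  6.09148103e-02  5.73967927e+01] [ 0.0014  0.0855 -0.0009] 0.2966888630238388
```

View pics/w11.png

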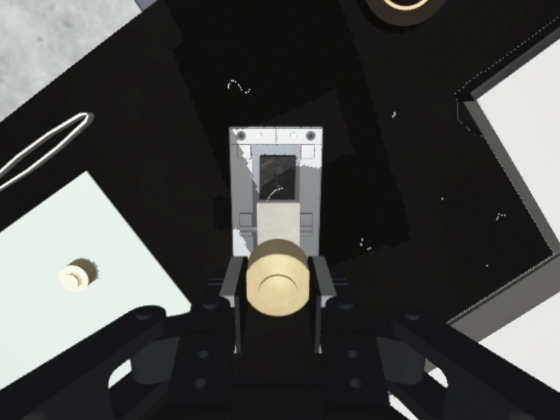

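```bash
python3 - <<'E'
from h import *
s=read_state();d=cam('wrist');R,p=tool(s);im=d['img'].astype(int)
f=lambda u,v,z:((ray(d,[[u,v]],z)-p)@R).round(1)[0][[0,2]]
col=im[:,278];print([ (r,col[r].tolist()) for r in list(range(236,260,2))+list(range(308,322,2))])
zb=p[2]-8.5
print('weight top front/back',f(278,255,zb+18),f(278,316,zb+18),'knob',f(278,288,zb+26))
print('pale',f(257,202,25),f(299,202,25),'bottom',f(278,199,15),'black',f(278,154,15),'jig',f(230,127,6),f(322,127,6))
E
```

```text
[(236, [211, 208, 197]), (238, [187, 182, 170]), (240, [107, 98, 75]), (242, [108, 99, 75]), (244, [109, 99, 76]), (246, [108, 99, 76]), (248, [110, 101, 78]), (250, [109, 100, 77]), (252, [112, 102, 79]), (254, [192, 175, 135]), (256, [238, 225, 175]), (258, [240, 228, 180]), (308, [216, 197, 151]), (310, [214, 194, 150]), (312, [214, 194, 149]), (314, [207, 188, 145]), (316, [94, 85, 67]), (318, [29, 26, 24]), (320, [28, 24, 23])]
weight top front/back [ 0.8 13.6] [  0.8 -13.9] knob [0.7 3.3]
pale [-13.3   9.1] [15.2  9.1] bottom [0.9 8.8] black [ 0.9 40.3] jig [-32.4  58. ] [31.4 58. ]
```

The weight hangs directly over the overlap, with an offset under 1 mm. Lowering it.

```bash
python3 -m creep '[[[0,0.03,-0.0005,0],[0,0.025,0,0],[0,0.015,0,0],[0,0.006,0,0],[0,0.003,0,0],[0,0.001,0,0],[0,0.001,0,0],[0,0.001,0,0],[0,0,0,0]]]'; python3 -m creep '[[[0,0.001,0,0],[0,0.0005,0,0],[0,0,0,0]]]'
```

```text
time: 29.48
eef_pos: [473.1, -71.4, 37.9]
tool_rot: [-90.0, -0.0, 57.4]
force: [-0.3, 0.4, -1.1]
opening: 0.295
time: 29.85
eef_pos: [473.0, -71.4, 36.2]
tool_rot: [-90.0, -0.0, 57.4]
force: [-0.1, 0.3, -1.4]
opening: 0.301
```

```bash
python3 -m creep '[[[0,0.001,0,0],[0,0.0005,0,0],[0,0,0,0]]]'; python3 -m creep '[[[0,0.0005,0,0],[0,0.0005,0,0],[0,0,0,0]]]'
```

```text
time: 30.22
eef_pos: [473.0, -71.4, 34.7]
tool_rot: [-90.0, -0.0, 57.4]
force: [-0.4, 0.3, -2.3]
opening: 0.303
time: 30.6
eef_pos: [473.0, -71.4, 33.7]
tool_rot: [-90.0, -0.0, 57.4]
force: [-0.0, 0.2, -1.9]
opening: 0.294
```

```bash
python3 -m creep '[[[0,0.0005,0,0],[0,0,0,0]]]'; python3 -m creep '[[[0,0.0005,0,0],[0,0,0,0]]]';
```

```text
time: 30.85
eef_pos: [473.1, -71.4, 33.5]
tool_rot: [-90.0, -0.0, 57.4]
force: [-1.2, -0.2, 1.3]
opening: 0.297
time: 31.1
eef_pos: [473.1, -71.4, 33.4]
tool_rot: [-90.0, -0.0, 57.4]
force: [-2.2, 0.6, 6.1]
opening: 0.293
```

```bash
python3 -m creep '[[[0,0,0,0],[0,0,0,0],[0,0,0,0]]]' 0.1;  python3 -m creep '[[[0,-0.02,0,0],[0,-0.04,0,0],[0,-0.05,0,0],[0,-0.02,0,0],[0,0,0,0],[0,0,0,0]]]' 
python3 - <<'E'
from h import *
s=read_state();d=cam('wrist');save(d,'w12');print(s['eef_pos'],s['tool_rot'],totool([433,-230,160]))
print(proj(d,[[473.3,-71,25],[433,-230,16]]))
E
```

```text
time: 31.48
eef_pos: [473.1, -71.4, 32.7]
tool_rot: [-90.0, -0.0, 57.4]
force: [0.0, 0.1, -1.3]
opening: 0.448
time: 32.22
eef_pos: [472.2, -71.3, 161.6]
tool_rot: [-89.9, 0.0, 57.4]
force: [0.1, -0.1, -0.4]
opening: 0.451
[472.17720346 -71.28232467 161.61495312] [-8.98789798e+01  4.52755426e-02  5.73607402e+01] [-0.1547  0.0014 -0.0527]
[[277.94515288 201.30697008]
 [ 99.15291385 256.59811685]]
```

View pics/w12.png

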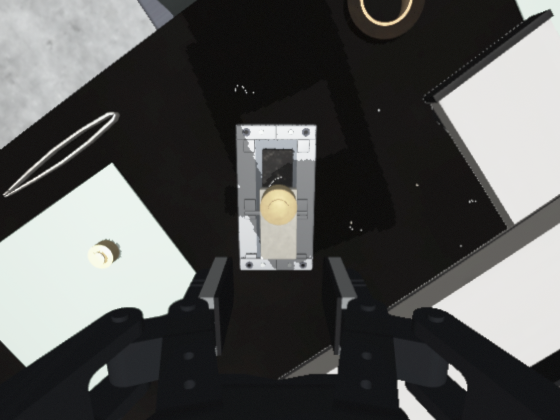

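The large weight stands upright on the overlap at (278,203). That was my 16th picture viewed, so from here I'll check numerically.

```bash
python3 -m creep '[[[-0.04,0,-0.011,0],[-0.04,0,-0.011,0],[-0.04,0,-0.011,0],[-0.035,0,-0.011,0],[0,0,0,0],[0,0,0,0]]]' -1
cat >> h.py <<'E'
def disc(d,p,half=32,thr=12,zs=(10,16)):
    im=d['img'].astype(int);u,v=proj(d,p)[0].astype(int);x0,y0=u-half,v-half
    m=np.zeros(im.shape[:2],np.uint8);q=im[y0:y0+2*half,x0:x0+2*half];m[y0:y0+2*half,x0:x0+2*half]=(q[:,:,0]-q[:,:,2]>thr)*255
    c=max(cv2.findContours(m,0,2)[0],key=cv2.contourArea);(a,b),r=cv2.minEnclosingCircle(c)
    return (round(a),round(b),round(r,1)),[rect(d,m>0,z,(x0,y0,x0+2*half,y0+2*half)).tolist() for z in zs]
E
python3 - <<'E'
from h import *
s=read_state();d=cam('wrist');print(s['eef_pos'],s['tool_rot'])
print(disc(d,[433,-230,14]),disc(d,[433,-230,14],thr=25));print(totool([433,-230,8]))
E
```

```text
time: 33.02
eef_pos: [426.0, -225.1, 161.7]
tool_rot: [-89.9, -0.0, 57.3]
force: [-0.9, -0.0, -0.3]
opening: 1.001
[ 426.01393169 -225.07447954  161.74849818] [-8.98604450e+01 -2.15783448e-02  5.73354554e+01]
((277, 206, 14.4), [[433.5, -229.6, 24.5, 22.1, -32.7], [432.2, -228.7, 24.0, 21.7, -32.7]]) ((277, 206, 14.0), [[433.9, -229.8, 22.7, 22.6, 11.8], [432.5, -229.0, 22.2, 22.1, 11.8]])
[-0.0008  0.154  -0.0088]
```

```bash
python3 -m creep '[[[0,0.03,-0.0083,0],[0,0.045,0,0],[0,0.04,0,0],[0,0.025,0,0],[0,0.012,0,0],[0,0.005,0,0],[0,0,0,0]]]' -1 40; python3 -m creep '[[[0,0,0,0],[0,0,0,0],[0,0,0,0],[0,0,0,0],[0,0,0,0],[0,0,0,0]]]' 1 40;  python3 -m creep '[[[0,-0.02,0,0],[0,-0.03,0,0],[0,-0.04,0,0],[0,-0.03,0,0],[0,0,0,0],[0,0,0,0]]]'
python3 - <<'E'
from h import *
print(totool([504,-90.2,130]))
E
```

```text
time: 33.95
eef_pos: [434.0, -230.1, 6.2]
tool_rot: [-90.1, -0.0, 57.4]
force: [0.3, -0.5, -0.2]
opening: 1.001
time: 34.7
eef_pos: [433.6, -230.3, 6.2]
tool_rot: [-90.0, -0.0, 57.4]
force: [-1.7, 0.0, 6.4]
opening: 0.227
time: 35.45
eef_pos: [432.7, -229.7, 124.8]
tool_rot: [-89.9, -0.0, 57.4]
force: [-0.6, 0.3, -1.0]
opening: 0.23
[ 0.1559 -0.0052  0.0152]
```

```bash
python3 -m creep '[[[0.039,0,0.004,0],[0.039,0,0.004,0],[0.039,0,0.004,0],[0.039,0,0.003,0],[0,0.025,0,0],[0,0,0,0],[0,0,0,0]]]'
python3 - <<'E'
from h import *
s=read_state();d=cam('wrist');R,p=tool(s);save(d,'w13');print(p,s['tool_rot'],totool([504,-90.2,29.2]),s['opening'])
im=d['img'].astype(int)
for u in (278,265): 
  c=im[:,u]; print(u,[(r,c[r].tolist()) for r in range(60,330,1) if abs(c[r]-c[r-1]).sum()>55])
print('L',disc(d,[473.3,-71,45],half=30,zs=(43,)))
zb=p[2]-4.2
print('Sm',disc(d,[p[0],p[1],zb+12],half=38,zs=(zb,zb+14)))
print('proj pale',proj(d,[[465.1,-65.8,25],[515.3,-97.3,25]]))
E
```

```text
time: 36.33
eef_pos: [504.6, -90.9, 100.3]
tool_rot: [-89.9, 0.0, 57.3]
force: [-0.2, 0.1, -1.1]
opening: 0.228
[504.60429782 -90.93024811 100.3496937 ] [-8.9925727e+01  2.5896582e-02  5.7331409e+01] [0.0002 0.0716 0.0012] 0.2281414392171183
278 [(65, [82, 83, 85]), (66, [119, 120, 123]), (67, [139, 140, 143]), (84, [104, 106, 107]), (97, [55, 57, 58]), (133, [123, 122, 119]), (134, [159, 158, 157]), (135, [94, 93, 90]), (136, [66, 65, 63]), (142, [80, 74, 60]), (143, [112, 104, 81]), (144, [169, 165, 134]), (145, [241, 241, 215]), (185, [222, 208, 163]), (242, [133, 137, 143]), (243, [107, 110, 117]), (244, [130, 131, 134]), (259, [185, 169, 129]), (260, [235, 222, 172]), (275, [182, 166, 127]), (277, [241, 229, 180]), (307, [184, 167, 129]), (308, [124, 112, 86]), (309, [48, 43, 35]), (310, [25, 22, 22])]
265 [(65, [79, 81, 82]), (66, [118, 119, 121]), (67, [138, 140, 141]), (84, [103, 104, 106]), (97, [49, 50, 50]), (144, [104, 102, 100]), (145, [147, 144, 139]), (146, [127, 121, 101]), (147, [189, 187, 155]), (148, [244, 244, 223]), (191, [232, 229, 199]), (192, [207, 202, 185]), (242, [144, 147, 154]), (243, [110, 112, 118]), (261, [132, 121, 93]), (262, [186, 169, 130]), (263, [222, 205, 158]), (281, [169, 154, 118]), (283, [215, 195, 150]), (305, [134, 122, 94]), (306, [56, 50, 41]), (307, [26, 23, 21])]
L ((277, 175, 32.9), [[474.2, -71.1, 32.1, 28.0, -32.6]])
Sm ((277, 278, 31.1), [[507.8, -92.6, 30.5, 22.5, -31.5], [502.0, -88.9, 27.6, 20.3, -31.5]])
proj pale [[276.33699749 148.87603005]
 [277.28644533 241.69000638]]
```

```bash
python3 -m creep '[[[0,0.03,0,0],[0,0.02,0,0],[0,0.01,0,0],[0,0.004,0,0],[0,0.002,0,0],[0,0.001,0,0],[0,0,0,0],[0,0,0,0]]]'; python3 -m creep '[[[0,0.001,0,0],[0,0.001,0,0],[0,0,0,0],[0,0,0,0]]]'
```

```text
time: 37.38
eef_pos: [505.2, -90.7, 34.1]
tool_rot: [-90.0, -0.0, 57.4]
force: [0.5, -0.4, -0.6]
opening: 0.231
time: 37.88
eef_pos: [505.0, -90.7, 31.8]
tool_rot: [-90.0, -0.0, 57.4]
force: [-0.2, 0.2, -0.4]
opening: 0.233
```

```bash
python3 -m creep '[[[0,0.001,0,0],[0,0.0005,0,0],[0,0,0,0],[0,0,0,0]]]'; python3 -m creep '[[[0,0.0005,0,0],[0,0,0,0],[0,0,0,0]]]';python3 -m creep '[[[0,0.0005,0,0],[0,0,0,0],[0,0,0,0]]]'
```

```text
time: 38.38
eef_pos: [505.0, -90.7, 30.3]
tool_rot: [-90.0, -0.0, 57.4]
force: [0.2, -1.0, -0.5]
opening: 0.234
time: 38.75
eef_pos: [505.0, -90.7, 29.8]
tool_rot: [-90.0, -0.0, 57.4]
force: [-0.1, -0.3, -1.6]
opening: 0.236
time: 39.12
eef_pos: [505.0, -90.7, 29.3]
tool_rot: [-90.0, -0.0, 57.4]
force: [-0.4, -0.9, -0.3]
opening: 0.227
```

```bash
python3 -m creep '[[[0,0.0004,0,0],[0,0,0,0],[0,0,0,0]]]'; python3 -m creep '[[[0,0.0004,0,0],[0,0,0,0],[0,0,0,0]]]'
```

```text
time: 39.5
eef_pos: [505.0, -90.7, 29.2]
tool_rot: [-90.0, -0.0, 57.4]
force: [-1.2, 0.6, 4.8]
opening: 0.232
time: 39.88
eef_pos: [505.0, -90.7, 29.2]
tool_rot: [-90.0, -0.0, 57.4]
force: [-3.1, 0.7, 8.3]
opening: 0.231
```

```bash
python3 -m creep '[[[0,0,0,0],[0,0,0,0],[0,0,0,0]]]' 0.2;  python3 -m creep '[[[0,-0.02,0,0],[0,-0.04,0,0],[0,-0.05,0,0],[0,-0.03,0,0],[0,0,0,0],[0,0,0,0],[0,0,0,0]]]'
python3 - <<'E'
from h import *
s=read_state();d=cam('wrist');R,p=tool(s);save(d,'w14');print(p,s['tool_rot'])
im=d['img'].astype(int)
L=disc(d,[473.3,-71,40],half=28,zs=(43,));S=disc(d,[505,-90.7,35],half=24,zs=(39,));print('L',L,'\nS',S)
f=lambda r,z,u=277:((ray(d,[[u,r]],z)-p)@R).round(1)[0][[0,2]]
c=im[:,277];print([(r,c[r].tolist()) for r in range(60,280) if abs(c[r]-c[r-1]).sum()>60])
print('proj pale',proj(d,[[465.1,-65.8,25],[515.3,-97.3,25]]).round(1))
for r in (int(proj(d,[485,-78.5,25])[0][1]),int(proj(d,[515.3,-97.3,25])[0][1])-3): print(r,[(u,im[r,u].tolist()) for u in range(225,330) if abs(im[r,u]-im[r,u-1]).sum()>60])
# top camera
t=cam('top');print('top',disc(t,[473.3,-71,40],half=7,thr=15,zs=(43,)),disc(t,[505,-90.7,35],half=7,thr=15,zs=(39,)))
E
```

```text
time: 40.25
eef_pos: [504.9, -90.7, 28.2]
tool_rot: [-90.0, 0.0, 57.4]
force: [-0.3, -0.1, 0.6]
opening: 0.401
time: 41.12
eef_pos: [504.0, -90.5, 166.9]
tool_rot: [-89.8, 0.1, 57.4]
force: [0.4, -0.1, -0.8]
opening: 0.401
[504.01437284 -90.51307294 166.8769972 ] [-8.98190434e+01  6.35594355e-02  5.73579939e+01]
L ((280, 161, 26.0), [[475.3, -72.1, 34.8, 28.1, -32.6]]) 
S ((278, 196, 21.7), [[500.7, -88.3, 30.2, 26.5, -32.6]])
[(76, [42, 41, 42]), (77, [92, 93, 94]), (78, [133, 135, 137]), (91, [120, 122, 123]), (95, [129, 134, 138]), (96, [176, 182, 189]), (101, [142, 148, 153]), (102, [77, 77, 77]), (132, [65, 64, 63]), (137, [153, 149, 121]), (138, [233, 233, 202]), (139, [248, 248, 233]), (171, [222, 210, 165]), (186, [175, 171, 160]), (187, [117, 109, 90]), (190, [187, 170, 131]), (191, [228, 212, 163]), (217, [165, 155, 134]), (229, [39, 40, 40]), (230, [18, 16, 15])]
proj pale [[276.7 141.5]
 [277.4 214.5]]
171 [(236, [59, 59, 59]), (237, [114, 115, 117]), (258, [159, 161, 163]), (259, [245, 246, 247]), (277, [222, 210, 165]), (282, [223, 212, 167]), (295, [182, 180, 172]), (296, [117, 117, 116]), (307, [134, 137, 139]), (313, [69, 69, 70]), (314, [25, 23, 23])]
211 [(237, [55, 56, 57]), (238, [113, 115, 117]), (259, [136, 136, 132]), (260, [191, 188, 179]), (295, [152, 151, 146]), (296, [121, 122, 123]), (311, [108, 109, 111]), (312, [53, 54, 53]), (313, [19, 19, 19])]
top ((308, 203, 5.1), [[485.1, -71.7, 25.3, 15.3, 89.2]]) ((314, 196, 7.2), [[500.6, -88.0, 32.2, 26.2, -27.4]])
```

```bash
python3 - <<'E'
from h import *
s=read_state();d=cam('wrist');R,p=tool(s);im=d['img'].astype(int)
f=lambda r,z,u=277:((ray(d,[[u,r]],z)-p)@R).round(1)[0][[0,2]]
print('small top',f(190,39),f(217,39),'large top',f(138,43),f(171,43),'black end',f(101.5,15),'jig',f(77,6))
for u in (262,265,291,293): 
  c=im[:,u];print(u,[(r,c[r].tolist()) for r in range(95,232) if abs(c[r]-c[r-1]).sum()>45])
t=cam('top');st=cam('scene')
for n,c,P in [('top',t,0),('scene',st,0)]:
  print(n,[c['img'][v,u].tolist() for u,v in proj(c,[[473,-71,45],[505,-90.7,40],[490,-81.5,25],[450,-57,15]]).round().astype(int)])
E
```

```text
small top [ 0.2 10. ] [  0.2 -11.7] large top [ 0.2 49.6] [ 0.2 25.4] black end [ 0.2 75.9] jig [ 0.2 94.9]
262 [(100, [83, 86, 89]), (101, [57, 57, 57]), (140, [116, 116, 113]), (141, [205, 205, 203]), (142, [237, 238, 237]), (146, [248, 248, 229]), (182, [218, 216, 209]), (183, [200, 197, 188]), (214, [158, 157, 158]), (215, [73, 81, 109]), (217, [125, 127, 129]), (227, [109, 111, 112]), (228, [56, 57, 57]), (229, [21, 21, 20])]
265 [(99, [119, 123, 128]), (101, [66, 67, 69]), (140, [134, 132, 107]), (141, [220, 220, 181]), (142, [246, 246, 224]), (182, [207, 204, 196]), (195, [158, 153, 138]), (197, [176, 163, 133]), (214, [161, 160, 162]), (215, [71, 80, 116]), (217, [124, 127, 128]), (227, [110, 111, 113]), (228, [56, 56, 57]), (229, [21, 19, 19])]
291 [(101, [116, 120, 124]), (102, [75, 76, 78]), (107, [69, 71, 72]), (109, [100, 103, 107]), (112, [74, 75, 78]), (115, [94, 97, 100]), (116, [69, 71, 73]), (118, [100, 102, 105]), (121, [79, 80, 83]), (123, [103, 106, 110]), (130, [83, 85, 88]), (132, [105, 109, 112]), (138, [100, 104, 108]), (139, [81, 82, 85]), (140, [115, 115, 112]), (141, [178, 176, 168]), (144, [228, 227, 194]), (145, [244, 244, 221]), (165, [221, 207, 161]), (195, [161, 156, 142]), (199, [211, 195, 155]), (214, [135, 139, 146]), (215, [71, 79, 101]), (217, [125, 126, 128]), (227, [110, 112, 114]), (228, [56, 56, 57]), (229, [22, 21, 20])]
293 [(104, [138, 144, 149]), (105, [172, 178, 185]), (113, [142, 147, 152]), (114, [173, 179, 185]), (139, [151, 156, 161]), (141, [226, 226, 225]), (142, [246, 246, 246]), (144, [220, 219, 213]), (146, [234, 234, 211]), (166, [210, 203, 180]), (214, [149, 148, 144]), (215, [99, 102, 103]), (217, [126, 127, 128]), (227, [110, 112, 113]), (228, [57, 57, 58]), (229, [23, 22, 21])]
top [[117, 129, 107], [186, 166, 120], [148, 141, 124], [115, 127, 105]]
scene [[251, 250, 233], [204, 184, 136], [189, 184, 172], [46, 45, 43]]
```

```bash
python3 -c "
from bench import *
print(job_done())"
```

```text
the job is handed in; nothing more can be done
None
```

The single-lap joint is laid up and loaded in the jig, and the job was handed in at about 41 s on the robot's clock. I placed things in the order asked: black coupon, spacer, pale coupon, large weight, small weight.

What the last checks showed:
- **Overlap:** about 19 mm, measured just before the weights went on. In the final picture the pale coupon's ends were still square and where they had been.
- **Large weight:** standing on the overlap. It measured within 1 mm of the overlap's centre as I lowered it, and it looked upright in the last picture I viewed.
- **Small weight:** standing over the spacer, about 12 mm from the pale coupon's far end. Its top measured about 22 mm across, as it should when upright.
- **Gripper:** open and about 140 mm above the parts at hand-in. Contact forces while placing stayed under about 9 N.

**Less certain:**
- I had used all 16 picture views, so the small weight's placing was checked only by pixel measurements.
- The top camera gave no useful measurement of the weights at the end: its brass masks picked up other things, because the arm was probably in its view. The final positions rest on the wrist camera, with only a rough colour check from the scene camera.
- I did not recheck the tape, caliper and tweezers, but no move came close to them.

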